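# Hook the blue gauge case shut

### The arm

A 6-joint arm with a two-finger parallel gripper is mounted at the origin on a cart in front of the work surface, level with it; the furniture and walls round the work are solid. World frame = base frame: x ahead of the robot, y to its left, z up, the work surface at z = 0. Lengths are in m, angles in rad, forces in N, time in s.
With the tool pointing down it reaches from about 0.275 to 0.725 m from the base axis. Payload 5.6 kg.
Tool frame: the origin (TCP) lies midway between the tips of the shut fingers; the grasp point (between the pads) lies 19 mm behind it; z points along the fingers, y is the line along which they close (so a half turn about z gives the same grasp; the last joint's range is limited). The gripper opens to 85 mm and grips with 20 to 120 N. Pads are 22 mm wide; open, the fingers measure 114 mm over their backs; the gripper's body (76 mm by 85 mm) begins 54 mm behind the grasp point. The pads swing forward as they close: fully open they stand 13 mm farther back than shut.
Start: joints at [-0.954, 0.255, 0.108, 0, -1.424, -0.285], TCP at [0.179, -0.52, 0.231] pointing down, gripper open.
Joint ranges: [-2.95, 2.95], [-1.21, 1.97], [-1.09, 1.5], [-2.87, 1.71], [-2.94, -0.07], [-3.05, 3.05]. Speed limits (rad/s): [2.57, 2.57, 3.14, 3.14, 3.14, 3.14].

### API

Orientations are given as a 3x3 rotation matrix whose columns are the frame's x, y, z axes.
In Python, from plant import env gives the robot as it stands.
- The arm moves only by the tool send_rows, never from a script. Its argument "rows" is a list of rows, each a list of 3 entries, a list of its own where there are three numbers: the shift along the world's x, y, z in units of 60 mm (1.0 is 60 mm), then the turn about the world's z in units of 6 degrees (1.0 is 6 degrees), then the opening in per cent of the stroke, from 0 (shut) to 100 (fully open). A call has 1 to 12 rows; each row shifts and turns the commanded pose from where the row before left it; what a row does not reach is not made up. A row lasts 1/8 s, in which the tool goes at most 62.5 mm and 10.7 degrees, less where a joint would pass 70% of its speed; a pose out of reach is approached as far as the arm can. A call is refused whole if a number of a shift passes 1 or a number of a turn 1, either way. A call with a gripper value outside its range is refused whole. The fingers move at their own pace and stop on an object; "grip_force" is the grip in N (left out, the last holds). Time passes only in rows, so rows that do not move let the fingers close. It gives the time, the measured TCP pose, the force, the opening and the grip force at its end, in the units of the state.
- env.get_state(): the state, without advancing time (a new reading comes with each control period).
- env.grab_frame(name): name is "side" or "top" or "wrist"; returns a dict with "frame" (384x512x3 uint8, red, green, blue), "K" (3x3 intrinsics, pixels), "k1" (the pictures are not rectified: a ray, as slopes to the right and down, at radius r is drawn at 1 + k1 r^2 times it, then the intrinsics apply), "world_to_cam" (4x4, takes a point from world to camera coordinates). Camera axes: x right, y down, z forward; pixel columns grow to the right and rows downward; lengths in m; the calibration is good to about 2 mm. A picture is of the moment at which its call begins. There is no depth.
- env.sign_off(): hands the job in; it is judged then, once.
The state is a dict: "t": time; "joint_positions": joint angles; "dq": joint speeds; "joint_efforts": joint torques, N m; "eef_pos": TCP position; "orientation": TCP orientation; "wrist_force": force on the tool from outside, world axes, zero at the start; "torque": the same for the moment, N m; "opening": finger opening in m; "grasp_force": force on a finger pad.
Only numpy, scipy, OpenCV 4.12 (cv2) and the standard library are available. Lean on these libraries where they do the work, as an engineer would, in place of code of your own. Each camera call takes 0.05 s, during which the arm holds its last target. There are 200 camera calls.

### The job

The blue gauge case is packed and about to be carried off: swing the steel hook on its lid round, by its black knob, until it is fully home on the brass stud, and let go of it. The yellow case is still to be filled, so leave its hook as it is.

Things in the scene. Friction and masses are not known exactly. Their poses are not given: they have to be found in the camera images.
- blue_case_hook (a joint): Swing angle (rad) of the blue case's hook about its upright pivot: 0 = fully closed against its stop, brass stud at the bottom of the hook's jaw; grows counter-clockwise seen from above as it opens, to 1.75. So it closes clockwise. It moves level, with light friction (under 1 N at the knob), and stays where it is left.
- blue_case_knob (a point): Centre, half-way up, of the round upright black knob near the free end of the blue case's flat steel hook: 16 mm in diameter, 37 mm tall, foot at z = 0.053, top at z = 0.090. Fixed to the hook, 85 mm from the pivot axis. Nothing else on the case is higher than z = 0.059. +y of the point points from pivot to knob.
- blue_case_pivot (a point): Hook's pivot axis at lid height (z = 0.045) on the blue case, a shut steel box 150 (x) x 180 (y) x 45 mm, fixed to the bench. Axes of the case: z up, +y from the pivot to the brass stud (14 mm head) 55 mm away. Case's middle: 30 mm in -x, 40 mm in +y from here. Closed, the knob lies 85 mm in +y from here, past the stud; open, it is swung towards -x.
- yellow_case_knob (a point): The same knob on the hook of the yellow case, which is otherwise just like the blue one and stands to the left or right of it, hook open: to be left alone. Point half-way up the knob; +y of the point points from that hook's pivot, 85 mm away, to the knob.

How it is judged:
At the end, for the whole second after the job is handed in: The blue case's hook is within 0.17 rad (10 degrees) of fully closed, with the brass stud inside its jaw, and at rest; the yellow case's knob is within 15 mm of where it was at the start (value of joint blue_case_hook below 0.17 rad and velocity of joint blue_case_hook between -0.05 and 0.05 rad/s and distance of yellow_case_knob from where it was at the start of the episode below 0.015 m); the robot touches nothing.
It fails at once if the yellow case's hook is moved (its knob by more than 20 mm) (distance of yellow_case_knob from where it was at the start of the episode above 0.02 m).
It also fails if it takes over 29 s, if anything falls off the work surface, if the arm or the gripper's body presses on something with over 40 N, if the wrist force passes 120 N, or if a joint passes its speed limit or range.

## Working session

There is one attempt and no reset: what is moved stays moved. The work goes in short steps, Python scripts to look and compute and a tool call to move; the robot and the scene stay as the last step left them, time stands still between calls to the robot, and variables do not carry over. Pictures are saved under pics/ and viewed, at most 10 in all, crops included, and the job is handed in when it is done.

Besides the shell and the picture viewer there is one more tool, called as a command line: name --argument value ..., lists and objects as JSON in quotes. send_rows: Moves the arm, as the interface text tells. Its arguments: {"type":"object","properties":{"rows":{"type":"array"},"grip_force":{"type":"number"}},"required":["rows"]}

```bash
mkdir -p pics
cat > h.py <<'E'
import numpy as np, cv2
from plant import env
def ray(f,u,v):
    K=f["K"];k=f["k1"]
    p=cv2.undistortPoints(np.array([[[u,v]]],float),np.array(K,float),np.array([k,0,0,0],float))[0,0]
    T=np.array(f["world_to_cam"]);R=T[:3,:3]
    return -R.T@T[:3,3], R.T@np.array([p[0],p[1],1])
def onz(f,u,v,z):
    c,d=ray(f,u,v);return c+d*(z-c[2])/d[2]
def proj(f,P):
    T=np.array(f["world_to_cam"]);q=T[:3,:3]@np.array(P,float)+T[:3,3]
    r=cv2.projectPoints(q.reshape(1,1,3),np.zeros(3),np.zeros(3),np.array(f["K"],float),np.array([f["k1"],0,0,0],float))[0]
    return r.ravel()
def grab(n,name):
    f=env.grab_frame(n);cv2.imwrite(f"pics/{name}.png",f["frame"][:,:,::-1]);return f
E
python3 - <<'E'
from h import *
import pickle
F={}
for n in("top","side"):
    F[n]=grab(n,n+"0")
pickle.dump(F,open("F0.pkl","wb"))
a=np.vstack([F["top"]["frame"],F["side"]["frame"]])
E
```

```text
(no output)
```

View pics/top0.png

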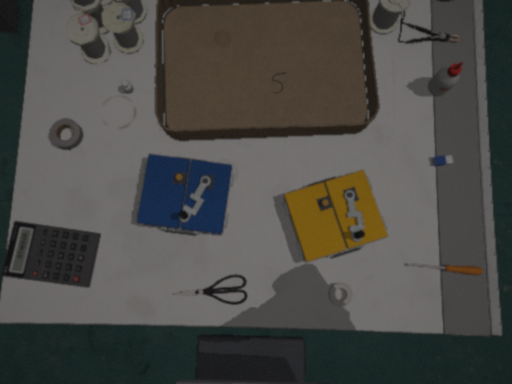

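View pics/side0.png

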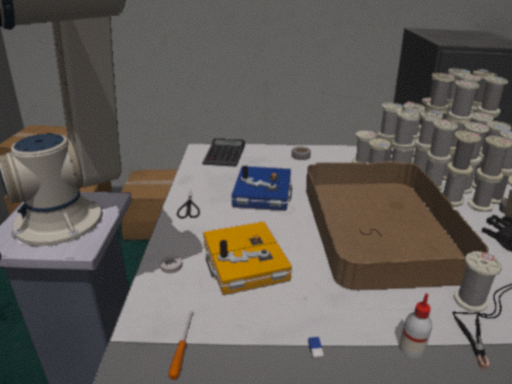

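Run:
```python
from h import *
import pickle
F=pickle.load(open("F0.pkl","rb"))
t=F["top"]["frame"][145:245,130:240,::-1]; s=F["side"]["frame"][155:220,225:300,::-1]
t=cv2.resize(np.clip(t*1.6,0,255).astype('uint8'),None,fx=5,fy=5,interpolation=cv2.INTER_CUBIC)
s=cv2.resize(np.clip(s*1.3,0,255).astype('uint8'),(240,208),interpolation=cv2.INTER_CUBIC)
o=np.zeros((500,800,3),'uint8');o[:,:550]=t;o[:208,555:795]=s
cv2.imwrite("pics/crop0.png",o)
f=F["top"]
print(onz(f,207,181,.059),onz(f,183,216,.09),onz(f,180,177,.059),onz(f,358,234,.09),onz(f,350,195,.059))
```

```text
[0.55706721 0.10796063 0.059     ] [0.4784458  0.15001952 0.09      ] [0.56393066 0.16454666 0.059     ] [ 0.45237016 -0.19938997  0.09      ] [ 0.53599916 -0.19075652  0.059     ]
```

View pics/crop0.png

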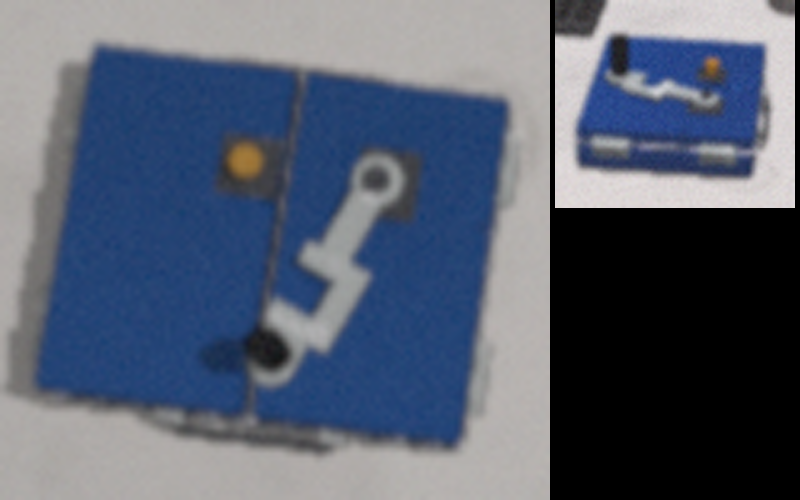

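Run:
```python
from h import *
import pickle
F=pickle.load(open("F0.pkl","rb"))
f=F["top"]
T=np.array(f["world_to_cam"]);print("cam",-T[:3,:3].T@T[:3,3])
c=lambda x,y:(130+(x+.5)/5-.5,145+(y+.5)/5-.5)
def dark(f,x0,x1,y0,y1):
    a=f["frame"][y0:y1,x0:x1].max(2); m=(a<45).astype('uint8')
    n,l,s,ce=cv2.connectedComponentsWithStats(m); 
    for i in range(1,n):
        if s[i,4]>8: print("dark",s[i]+[x0,y0,0,0,0],ce[i]+[x0,y0])
dark(f,160,215,195,230); dark(f,335,380,170,250)
dark(F["side"],230,260,160,185); dark(F["side"],215,235,230,265)
p=onz(f,*c(377,180),.056);s=onz(f,*c(245,160),.057);k=onz(f,*c(268,347),.075)
print(p,s,k,np.linalg.norm((s-p)[:2]),np.linalg.norm((k-p)[:2]))
a=lambda v:np.arctan2(v[1],v[0]);print("stud dir",a(s-p),"angle",a(k-p)-a(s-p))
for z in(.053,.09):
  print(z,proj(f,[k[0],k[1],z]),proj(F["side"],[k[0],k[1],z]))
d=(s-p)[:2]/np.linalg.norm((s-p)[:2]);print("closed knob",p[:2]+.085*d)
```

```text
cam [0.35692911 0.02082238 1.08508098]
dark [178 210  10   9  58] [182.62068966 214.20689655]
dark [354 231  10   7  53] [358.30188679 234.18867925]
dark [243 167   4  11  41] [244.6097561  171.90243902]
dark [221 242   6  15  70] [223.24285714 248.97142857]
[0.55838381 0.11243109 0.056     ] [0.56510144 0.16778593 0.057     ] [0.48436421 0.15177881 0.075     ] 0.05576096198054036 0.08382807089558596
stud dir 1.4500310767649454 angle 1.202966309614258
0.053 [184.51049597 215.36763103] [245.26977716 178.44367533]
0.09 [182.27385496 213.03360278] [245.17135308 166.53081789]
closed knob [0.56862393 0.19681201]
```

Run:
```python
from h import *
import pickle
F=pickle.load(open("F0.pkl","rb"));f=F["top"]
s=env.get_state();print(s["t"],s["eef_pos"],np.round(s["orientation"],3),s["opening"],s["wrist_force"])
for z in(.0,.05,.1):print(z,onz(f,180,137,z))
```

```text
0.1 [ 0.17905252 -0.51957077  0.23047521] [[-0.945 -0.326 -0.001]
 [-0.326  0.945  0.002]
 [ 0.     0.002 -1.   ]] 0.08509088958628894 [ 0.17542134 -0.60395752 -0.35615074]
0.0 [0.6671978  0.17752323 0.        ]
0.05 [0.65290077 0.17030254 0.05      ]
0.1 [0.63860374 0.16308184 0.1       ]
```

send_rows --rows '[[[0.34,0.75,0],-0.9,100],[[0.34,0.75,0],-0.9,80],[[0.34,0.75,0],-0.9,50],[[0.34,0.75,0],-0.9,50],[[0.34,0.75,0],-0.9,50],[[0.34,0.75,0],-0.9,50],[[0.34,0.75,0],-0.9,50],[[0.34,0.75,0],-0.9,50],[[0.34,0.75,0],-0.9,50],[[0.34,0.75,0],-0.9,50],[[0.34,0.75,0],-0.9,50],[[0.34,0.75,0],-0.9,50]]' --grip_force 20

```text
t: 1.6
eef_pos: [0.4241, 0.0217, 0.2311]
orientation: [[-0.695, 0.719, -0.0], [0.719, 0.695, -0.0], [0.0, -0.0, -1.0]]
wrist_force: [0.2, -1.5, 0.4]
opening: 0.0426
grasp_force: 0.0
```

send_rows --rows '[[[0.33,0.72,-0.3],0,50],[[0.33,0.72,-0.3],0,50],[[0.34,0.73,-0.3],0,50],[[0,0,-0.3],0,50],[[0,0,0],0,50]]'

```text
t: 2.22
eef_pos: [0.4828, 0.15, 0.1574]
orientation: [[-0.698, 0.716, -0.004], [0.716, 0.698, -0.002], [0.001, -0.004, -1.0]]
wrist_force: [-1.2, -0.3, 0.5]
opening: 0.0429
grasp_force: 0.0
```

Run:
```python
from h import *
f=grab("wrist","w1");s=env.get_state();print(s["t"],s["eef_pos"],s["opening"])
T=np.array(f["world_to_cam"]);print("cam",-T[:3,:3].T@T[:3,3])
for z in(.053,.09):print(proj(f,[.4844,.1518,z]))
print(proj(f,[.5584,.1124,.056]),proj(f,[.5651,.1678,.057]))
import pickle;pickle.dump(f,open("w1.pkl","wb"))
```

```text
2.275 [0.48352406 0.14983492 0.15886584] 0.042775004967873426
cam [0.42341143 0.21040731 0.30072161]
[258.38814758 190.54594618]
[258.82178222 204.58031953]
[282.0196274 262.1999876] [325.82374201 233.40587109]
```

View pics/w1.png

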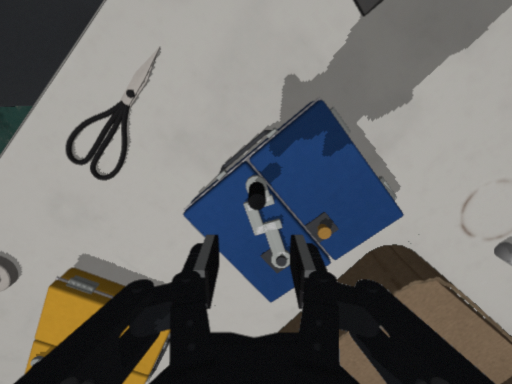

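The wrist view shows the knob at about (257,196), the stud at (324,232) and the pivot at (281,261). All three are within 2 px of my estimates. I'll descend and grip.

send_rows --rows '[[[0.01,0.03,-0.5],0,50],[[0,0,-0.5],0,50],[[0,0,-0.4],0,50],[[0,0,-0.18],0,50],[[0,0,0],0,20],[[0,0,0],0,0],[[0,0,0],0,0],[[0,0,0],0,0],[[0,0,0],0,0]]' --grip_force 20

```text
t: 3.4
eef_pos: [0.4853, 0.1523, 0.0656]
orientation: [[-0.698, 0.717, 0.002], [0.717, 0.698, 0.001], [-0.001, 0.002, -1.0]]
wrist_force: [-0.4, -0.6, 5.9]
opening: 0.0151
grasp_force: 22.4
```

send_rows --rows '[[[0.055,0.09,0],0,0],[[0.055,0.09,0],0,0],[[0.07,0.08,0],0,0],[[0.07,0.08,0],0,0],[[0.08,0.07,0],0,0],[[0.08,0.07,0],0,0],[[0.09,0.055,0],0,0],[[0.09,0.055,0],0,0],[[0,0,0],0,0]]'

```text
t: 4.53
eef_pos: [0.5202, 0.1878, 0.0651]
orientation: [[-0.697, 0.717, 0.0], [0.717, 0.697, 0.001], [0.0, 0.001, -1.0]]
wrist_force: [-2.4, -0.3, 5.6]
opening: 0.0149
grasp_force: 22.7
```

send_rows --rows '[[[0.098,0.042,0],0,0],[[0.098,0.042,0],0,0],[[0.1,0.027,0],0,0],[[0.1,0.027,0],0,0],[[0.105,0.012,0],0,0],[[0.105,0.012,0],0,0],[[0.1,-0.005,0],0,0],[[0.1,-0.005,0],0,0],[[0,0,0],0,0]]'

```text
t: 5.65
eef_pos: [0.5683, 0.1965, 0.0647]
orientation: [[-0.697, 0.717, -0.001], [0.717, 0.697, -0.0], [0.0, -0.0, -1.0]]
wrist_force: [-3.4, -0.4, 5.8]
opening: 0.0151
grasp_force: 21.4
```

send_rows --rows '[[[0.04,-0.005,0],0,0],[[0,0,0],0,0]]'

```text
t: 5.9
eef_pos: [0.5685, 0.1965, 0.0646]
orientation: [[-0.697, 0.717, -0.004], [0.717, 0.697, 0.0], [0.003, -0.003, -1.0]]
wrist_force: [-12.0, 1.3, 10.7]
opening: 0.0152
grasp_force: 22.0
```

The force along x jumped to -12 N with no further motion, so the hook is against its stop. I'll release and retreat upward.

send_rows --rows '[[[-0.03,0,0],0,0],[[0,0,0],0,30],[[0,0,0],0,40],[[0,0,0],0,40],[[0,0,0],0,40],[[0,0,0.4],0,40],[[0,0,0.8],0,40],[[-0.5,0,0.7],0,40],[[-0.8,0,0.3],0,40],[[-0.8,-0.3,0],0,40],[[-0.8,-0.3,0],0,40],[[0,0,0],0,40]]'

```text
t: 7.4
eef_pos: [0.4018, 0.1482, 0.197]
orientation: [[-0.709, 0.705, -0.011], [0.705, 0.709, 0.015], [0.019, 0.003, -1.0]]
wrist_force: [-0.5, 1.0, 1.5]
opening: 0.0342
grasp_force: 0.0
```

Run:
```python
from h import *
f=grab("top","t2");g=grab("wrist","w2")
a=np.clip(cv2.resize(f["frame"][145:265,130:390,::-1],None,fx=3,fy=3,interpolation=cv2.INTER_CUBIC)*1.5,0,255).astype('uint8')
cv2.imwrite("pics/t2c.png",a)
s=env.get_state();print(s["t"],s["eef_pos"],s["wrist_force"],s["dq"])
```

```text
7.5 [0.40403211 0.14961434 0.19682738] [ 0.94641151 -0.40409229  0.2355086 ] [-0.0013434   0.03699813  0.02344278  0.00375723  0.0010073  -0.00141956]
```

View pics/t2c.png

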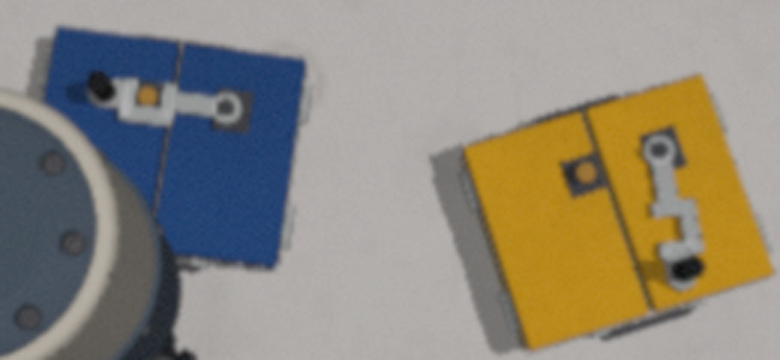

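View pics/w2.png

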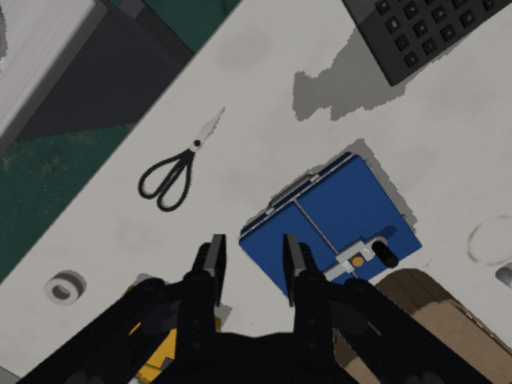

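The crop from the top camera shows the stud at (148,95) seated in the blue hook's jaw, on the line from the pivot (228,107) to the knob (101,86). The yellow hook's knob, at (686,267), hasn't moved. The wrist view shows the same, with the stud at (357,261) in the jaw and the gripper clear of everything.

```bash
python3 -c "
from plant import env
print(env.sign_off())"
```

```text
the job is handed in; nothing more can be done
None
```

The blue case's hook is closed against its stop with the brass stud in its jaw and has been let go, the yellow hook was left alone, and the job was handed in at about 7.5 s; the sign-off returned no verdict.

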